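Release the fat cans from the gravity feeder

ROBOT

A 7-joint arm with a two-finger parallel gripper is mounted at the origin on the work surface. World frame = base frame: x ahead of the robot, y to its left, z up, the work surface at z = 0. Lengths are in m, angles in rad, forces in N, time in s.
With the tool pointing down it reaches from about 0.425 to 0.875 m from the base axis. Payload 8.4 kg.
Tool frame: the origin (TCP) lies at the very end of the fingers, on their centre line; the grasp point (between the pads) lies 19 mm behind it; z points along the fingers, y is the direction in which the jaws open and shut (so a half turn about z gives the same grasp; the last joint's range is limited). The gripper opens to 85 mm and grips with 20 to 120 N. Pads are 22 mm wide; open, the fingers measure 114 mm over their backs; the gripper's body (76 mm by 85 mm) begins 54 mm behind the grasp point. The pads swing forward as they close: fully open they stand 13 mm farther back than shut.
Start: joints at [-1.294, 0.333, 0.04, 1.465, -0.013, 1.343, -0.059], TCP at [0.239, 0.605, 0.231] pointing down, gripper open.
Joint ranges: [-2.58, 2.58], [-0.38, 2.09], [-1.3, 1.39], [0.25, 2.4], [-1.5, 4.64], [0.08, 2.09], [-2.65, 2.65]. Speed limits (rad/s): [2.22, 2.22, 2.79, 2.79, 3.14, 3.14, 3.14].

INTERFACE

Orientations are given as a rotation vector (axis times angle).
In Python, from plant import ctrl gives the robot as it stands. The module is installed in compiled form; this text tells all that it offers.
- The arm moves only by the tool arm_command, never from a script. Its argument "deltas" is one flat list of numbers, 7 for each row, row after row: the shift along the tool's x, y, z in m, then the turn, a rotation vector about the tool's x, y, z in degrees, then the finger opening in m, from 0 to 0.0854. A call has 1 to 20 rows; each row is the pose to reach, as a shift and turn from the pose commanded when the call began, along the tool's axes at that moment; what a row does not reach only later rows make up. A row lasts 1/10 s, in which the tool goes at most 50 mm and 8.59 degrees, less where a joint would pass 70% of its speed; a pose out of reach is approached as far as the arm can. A call with a gripper value outside its range is refused whole. The fingers move at their own pace and stop on an object; "force" is the grip in N (left out, the last holds). Time passes only in rows, so rows that repeat a pose let the fingers close. It gives the time, the measured TCP pose, the force and the opening at its end, in the units of the state.
- ctrl.get_obs(): the state, without advancing time (a new reading comes with each control period).
- ctrl.grab_frame(name): name is "scene" or "top" or "wrist"; returns a dict with "frame" (384x512x3 uint8, blue, green, red), "depth" (384x512 float32, m along the optical axis (not along the pixel's ray), 0 where there is no reading), "fx", "fy", "cx", "cy" (pixels), "view" (4x4, takes a point from world to camera coordinates). Camera axes: x right, y down, z forward; pixel columns grow to the right and rows downward; lengths in m; the calibration is good to about 2 mm. A picture is of the moment at which its call begins.
- ctrl.job_done(): hands the job in, once; it reports no verdict.
The state is a dict: "time": time; "joint_pos": joint angles; "joint_vel": joint speeds; "tau": joint torques, N m; "position": TCP position; "orientation": TCP orientation; "ft_force": force on the tool from outside, world axes, zero at the start; "torque": the same for the moment, N m; "grip_width": opening from 0.0 (shut) to 1.0 (fully open).
Only numpy, scipy, OpenCV 4.12 (cv2) and the standard library are available. Lean on these libraries where they do the work, as an engineer would, in place of code of your own. Each camera call takes 0.05 s, during which the arm holds its last target.

TASK

Let both of the fat round cans out of their parts feeder without touching the cans or the gate: press down the black paddle on that feeder's rocking lever so that the gate at its other end lifts, and keep it down until both cans have rolled through to the low end of the trough. Then let the paddle come back up so that the gate shuts behind them, and move clear. Leave the other feeder with the slim cans shut and everything else on the bench where it is.

Things in the scene. Friction and masses are not known exactly. Their poses are not given: they have to be found in the camera images.
- fat_feeder: fixed feeder with the two fat cans, the task's feeder; left or right, yawed up to 0.35 rad. Base plate x -65 to 125, y +-125 mm. Open black trough (46 mm wide, 250 long, walls 24 high) along its y at x = 90 mm, falling 0.22 rad towards -y (floor 55 mm up at y = 0, low end at y = -122). Lever across it along x at y = -20: paddle at -x (robot side), gate at +x. Origin on the bench, z up
- fat_lever (a joint): rocking lever of the fat-can feeder, rad: 0 = at rest, gate shut; grows as the paddle is pressed down; stop at 0.5 (gate fully up). The fat cans pass under the gate from about 0.36. A spring returns it: about 2 N at the paddle to start, 5.6 N at the stop. Pivot at the feeder's x = 0, 105 mm up, in a steel fork 116 mm high
- fat_paddle (a point): centre of the top face of the fat-can feeder's black ribbed paddle: 36 mm along the lever, 34 wide, 6 thick; 100 mm from the pivot and 8 mm above its level; 113 mm above the bench at rest, about 64 mm fully pressed, then tilted 0.5 rad and some 8 mm nearer the pivot. Nothing lies under it. Axes as the feeder's at rest (x from paddle to gate), tilting with the lever
- fat_gate (a point): middle of the lower edge of the steel gate of the fat-can feeder (plate 30 mm wide, 4 mm thick), 5 mm above the trough floor when shut
- fat_pocket (a point): point on the trough floor in the middle of the low part, beyond the gate, where released cans collect
- fat_can_1: fat plain aluminium can, 36 mm diameter, 40 mm long, lying across the trough so that it rolls along it; rests against the uphill side of the gate. Origin: its centre, x along its axis (y and z turn as it rolls)
- fat_can_2: fat plain aluminium can, 36 mm diameter, 40 mm long, lying across the trough so that it rolls along it; lies behind the first can, uphill. Origin: its centre, x along its axis (y and z turn as it rolls)
- slim_feeder: fixed feeder with the two slim cans, the same in all else as fat_feeder, to be left alone; left or right, yawed up to 0.35 rad. Base plate x -65 to 125, y +-125 mm. Open black trough (46 mm wide, 250 long, walls 24 high) along its y at x = 90 mm, falling 0.22 rad towards -y (floor 55 mm up at y = 0, low end at y = -122). Lever across it along x at y = -20: paddle at -x (robot side), gate at +x. Origin on the bench, z up
- slim_lever (a joint): rocking lever of the slim-can feeder, rad: 0 = at rest, gate shut; grows as the paddle is pressed down; stop at 0.5 (gate fully up). The slim cans pass under the gate from about 0.2. A spring returns it: about 2 N at the paddle to start, 5.6 N at the stop. Pivot at the feeder's x = 0, 105 mm up, in a steel fork 116 mm high
- slim_paddle (a point): centre of the top face of the slim-can feeder's black ribbed paddle: 36 mm along the lever, 34 wide, 6 thick; 100 mm from the pivot and 8 mm above its level; 113 mm above the bench at rest, about 64 mm fully pressed, then tilted 0.5 rad and some 8 mm nearer the pivot. Nothing lies under it. Axes as the feeder's at rest (x from paddle to gate), tilting with the lever
- slim_can_1: slim plain aluminium can, 22 mm diameter, 40 mm long, lying across the trough so that it rolls along it; rests against the uphill side of the gate. Origin: its centre, x along its axis (y and z turn as it rolls)
- slim_can_2: slim plain aluminium can, 22 mm diameter, 40 mm long, lying across the trough so that it rolls along it; lies behind the first can, uphill. Origin: its centre, x along its axis (y and z turn as it rolls)
- relay: loose black square relay, 31 x 31 mm, 27 mm high, beside the fat feeder's paddle. Origin: centre of its underside. A bystander
- white_plug: loose white connector block, 25 x 45 mm, 24 mm high, beside the fat feeder's paddle. Origin: centre of its underside. A bystander
- cream_plug: loose cream connector block, 22 x 32 mm, 22 mm high, beside the slim feeder's paddle. Origin: centre of its underside. A bystander
- large_relay: loose black square relay, 39 x 39 mm, 32 mm high, beside the slim feeder's paddle. Origin: centre of its underside. A bystander
- grommet: loose grey funnel-shaped grommet, 60 mm across, 45 mm high, in front of the robot, between the feeders. Origin: centre of its underside. A bystander
There are look-alikes about, which are no part of the job. What is shaped like the fat_can_1 but red is not meant. Leave any red look-alike of the fat_can_2 alone.

How it is judged:
By the outcome, as a careful person would: the job done as asked, in the order asked, and still so for the second after the job is handed in, with the robot touching nothing.
It also fails if it takes over 32 s, if anything falls off the work surface, if the arm or the gripper's body presses on something with over 40 N, if the wrist force passes 120 N, or if a joint passes its speed limit or range.

## Working session

There is one attempt and no reset: what is moved stays moved. The work goes in short steps, Python scripts to look and compute and a tool call to move; the robot and the scene stay as the last step left them, time stands still between calls to the robot, and variables do not carry over. Pictures are saved under pics/ and viewed, and the job is handed in when it is done.

Besides the shell and the picture viewer there is one more tool, called after "Emit:" as name(argument=value, ...) on one line, values as JSON. arm_command: Moves the arm, as the interface text tells. Its arguments: {"type":"object","properties":{"deltas":{"type":"array"},"force":{"type":"number"}},"required":["deltas"]}

```bash
mkdir -p pics
python3 - <<'E'
from plant import ctrl
import cv2,numpy as np,pickle
o=ctrl.get_obs();print({k:np.round(v,3) for k,v in o.items()})
for n in ["scene","top"]:
    f=ctrl.grab_frame(n);pickle.dump(f,open(n+'.pkl','wb'));cv2.imwrite(f'pics/{n}0.png',f['frame']);print(n,f['fx'],f['cx'],f['cy'],np.round(f['view'],3))
E
```

```text
{'time': np.float64(0.0), 'joint_pos': array([-1.294,  0.334,  0.04 ,  1.466, -0.013,  1.343, -0.058]), 'joint_vel': array([-0.   , -0.001, -0.001,  0.   ,  0.001, -0.   , -0.001]), 'tau': array([-0.0000e+00, -6.5854e+01,  1.3650e+00, -4.0555e+01,  1.7000e-02,
        1.3000e-02, -0.0000e+00]), 'position': array([0.238, 0.604, 0.23 ]), 'orientation': array([-5.870e-01, -3.086e+00,  3.000e-03]), 'ft_force': array([-0.3  , -0.456,  0.06 ]), 'torque': array([0.002, 0.023, 0.065]), 'grip_width': np.float64(1.001)}
scene 476.2147413540624 252.62514929540728 196.51498908790387 [[ 0.641  0.768  0.007 -0.376]
 [ 0.599 -0.495 -0.629 -0.347]
 [-0.479  0.407 -0.777  1.787]
 [ 0.     0.     0.     1.   ]]
top 471.00236764622144 249.36421182610906 188.44003416453535 [[-0.027 -1.     0.011 -0.022]
 [-0.982  0.025 -0.189  0.642]
 [ 0.188 -0.016 -0.982  1.101]
 [ 0.     0.     0.     1.   ]]
```

View pics/scene0.png

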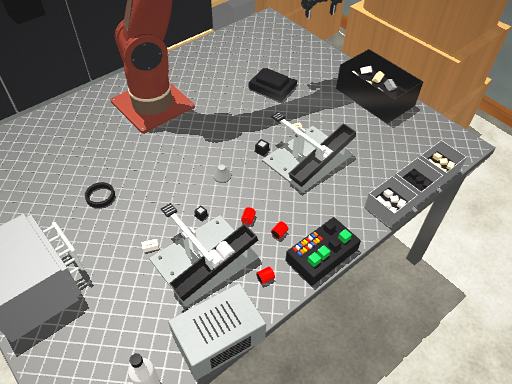

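View pics/top0.png

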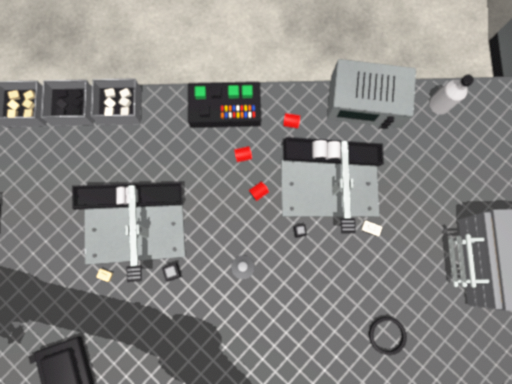

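The right-hand feeder (paddle near top-view pixel (348,225)) holds the two fat cans (320–340,149), with the white plug and small relay beside its paddle. The left one holds the slim cans. Next I'll zoom in and measure.

```bash
cat > h.py <<'E'
import numpy as np,pickle
def ray(f,u,v,z):
    V=f['view'];R=V[:3,:3];t=V[:3,3];c=-R.T@t
    d=R.T@np.array([(u-f['cx'])/f['fx'],(v-f['cy'])/f['fy'],1]);return c+d*(z-c[2])/d[2]
def proj(f,p):
    q=f['view'][:3,:3]@np.array(p)+f['view'][:3,3];return f['fx']*q[0]/q[2]+f['cx'],f['fy']*q[1]/q[2]+f['cy']
def load(n):return pickle.load(open(n+'.pkl','rb'))
E
python3 - <<'E'
from h import *;import cv2
f=load('top');im=f['frame'][125:250,260:400];cv2.imwrite('pics/topz.png',cv2.resize(im,None,fx=5,fy=4.8,interpolation=cv2.INTER_CUBIC) if 0 else cv2.resize(im,(672,600),interpolation=cv2.INTER_CUBIC))
s=load('scene');im=s['frame'][195:305,140:265];cv2.imwrite('pics/scz.png',cv2.resize(im,(625,550),interpolation=cv2.INTER_CUBIC))
# height map by depth: paddle region points
def cloud(f):
    D=f['depth'];v,u=np.mgrid[:384,:512];P=np.stack([(u-f['cx'])/f['fx']*D,(v-f['cy'])/f['fy']*D,D],-1).reshape(-1,3)
    V=f['view'];return ((P-V[:3,3])@V[:3,:3]).reshape(384,512,3)
for n,f,(u0,u1,v0,v1) in [('top',f,(330,366,205,240)),('scene',s,(155,185,198,225))]:
    P=cloud(f)[v0:v1,u0:u1];m=(P[...,2]>.095)&(P[...,2]<.14)&(f['frame'][v0:v1,u0:u1].max(-1)<110)
    Q=P[m];print(n,m.sum(),Q.mean(0),np.median(Q,0),Q.min(0),Q.max(0))
E
```

```text
top 114 [ 0.53744848 -0.26488757  0.11099245] [ 0.53526395 -0.26466852  0.11107346] [ 0.52202647 -0.28302226  0.1059466 ] [ 0.55619344 -0.24797807  0.11583253]
scene 85 [ 0.54043118 -0.26777621  0.11483452] [ 0.5399366  -0.26798037  0.11497398] [ 0.5212655  -0.28357064  0.10923317] [ 0.55725208 -0.24957866  0.12106597]
```

View pics/topz.png

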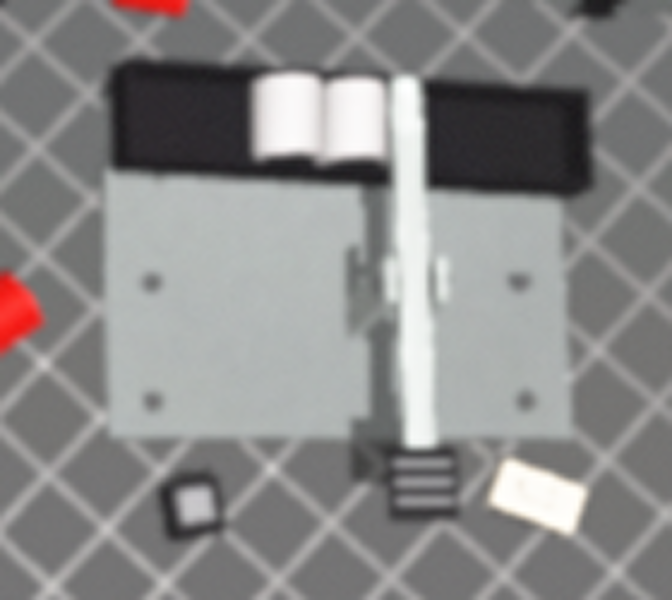

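View pics/scz.png

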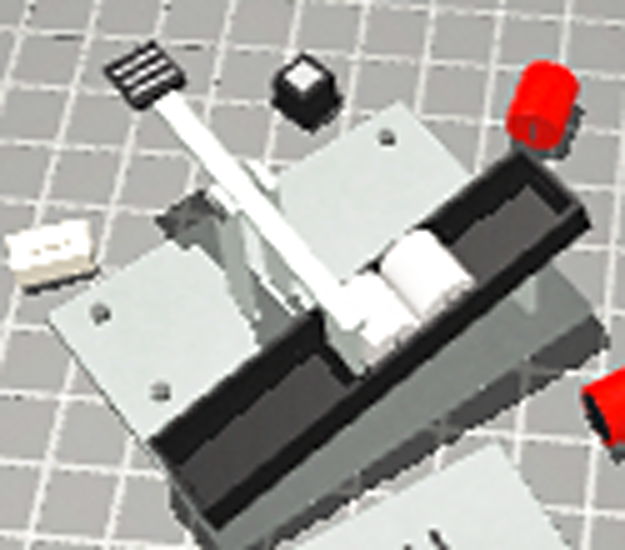

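Run:
```python
from h import *
from scipy.spatial.transform import Rotation as Ro
f=load('top');Z=lambda x,y,z:ray(f,260+x/4.8,125+y/4.8,z)
c=[(388,452),(458,448),(460,515),(391,520)]
P=[Z(x,y,.113) for x,y in c];print(np.round(P,4),np.mean(P,0))
a,b=Z(420,442,.113),Z(404,80,.113);print('lever yaw',np.degrees(np.arctan2(*(b-a)[[1,0]])),a,b)
# base plate near edge & trough ends
a,b=Z(110,437,.006),Z(571,436,.006);print('base edge yaw',np.degrees(np.arctan2((a-b)[1],(a-b)[0]))-90)
a,b=Z(112,168,0.055+.0268+.024),Z(590,190,.055-.0268+.024);print('trough yaw',np.degrees(np.arctan2((a-b)[1],(a-b)[0]))-90)
p=np.array([.238,.604,.23]);R=Ro.from_rotvec([-.587,-3.086,.003]);print(R.as_matrix().round(3))
for t in ([.52,.25,.23],[.54,-.266,.18]): print(R.inv().apply(np.array(t)-p))
```

```text
[[ 0.5526 -0.2495  0.113 ]
 [ 0.5537 -0.2837  0.113 ]
 [ 0.5211 -0.2824  0.113 ]
 [ 0.5196 -0.2488  0.113 ]] [ 0.5367437  -0.26606453  0.113     ]
lever yaw -1.3112285255766465 [ 0.55708221 -0.26535564  0.113     ] [ 0.73974611 -0.26953668  0.113     ]
base edge yaw -1.3665456386550687
trough yaw -1.0105225778370652
[[-0.93   0.367 -0.001]
 [ 0.367  0.93  -0.002]
 [-0.    -0.002 -1.   ]]
[-0.39227523 -0.22574304  0.00047453]
[-0.60031966 -0.69826771  0.05140539]
```

Both views agree: paddle centre is about (0.538, -0.266, 0.113) and feeder yaw about -1.3°. I'll shut the fingers and travel over at height, going by way of the front.

Emit:
arm_command(deltas=[-0.05, -0.03, 0, 0, 0, 0, 0, -0.09, -0.05, 0, 0, 0, 0, 0, -0.13, -0.075, 0, 0, 0, 0, 0, -0.17, -0.1, 0, 0, 0, 0, 0, -0.21, -0.12, 0, 0, 0, 0, 0, -0.25, -0.145, 0, 0, 0, 0, 0, -0.29, -0.17, 0, 0, 0, 0, 0, -0.33, -0.195, 0, 0, 0, 0, 0, -0.37, -0.22, 0, 0, 0, 0, 0, -0.39, -0.226, 0, 0, 0, 0, 0, -0.39, -0.226, 0, 0, 0, 0, 0], force=40)

```text
time: 1.2
position: [0.5206, 0.2474, 0.231]
orientation: [0.596, 3.084, -0.002]
ft_force: [-0.0, 0.7, -0.0]
grip_width: 0.001
```

Emit:
arm_command(deltas=[-0.017, -0.037, 0, 0, 0, 0, 0, -0.034, -0.075, 0, 0, 0, -2, 0, -0.051, -0.113, 0, 0, 0, -4, 0, -0.068, -0.151, 0, 0, 0, -6, 0, -0.085, -0.19, 0, 0, 0, -8, 0, -0.102, -0.229, 0, 0, 0, -10, 0, -0.12, -0.268, 0, 0, 0, -12, 0, -0.137, -0.306, 0, 0, 0, -14, 0, -0.154, -0.344, 0, 0, 0, -16, 0, -0.171, -0.383, 0, 0, 0, -18, 0, -0.188, -0.422, 0, 0, 0, -20, 0, -0.2, -0.45, 0, 0, 0, -20, 0, -0.21, -0.472, 0, 0, 0, -20, 0, -0.21, -0.472, 0, 0, 0, -20, 0, -0.21, -0.472, 0, 0, 0, -20, 0])

```text
time: 2.7
position: [0.5406, -0.2639, 0.2308]
orientation: [-0.042, -3.14, -0.001]
ft_force: [0.4, 1.1, -0.7]
grip_width: -0.002
```

Run:
```python
from plant import ctrl
from h import *
import cv2
from scipy.spatial.transform import Rotation as Ro
o=ctrl.get_obs();R=Ro.from_rotvec(o['orientation']);p=o['position'];print(p,R.as_matrix().round(3),o['ft_force'],o['time'])
print(R.inv().apply(np.array([.538,-.266,.125])-p))
for n in ["scene","wrist"]:
    f=ctrl.grab_frame(n);pickle.dump(f,open(n+'1.pkl','wb'));cv2.imwrite(f'pics/{n}1.png',f['frame'])
```

```text
[ 0.54056847 -0.26392035  0.2307957 ] [[-1.     0.027 -0.001]
 [ 0.027  1.     0.001]
 [ 0.001  0.001 -1.   ]] [ 0.36328364  1.06902561 -0.66382249] 2.7
[ 0.00240939 -0.00221331  0.10579673]
```

View pics/scene1.png

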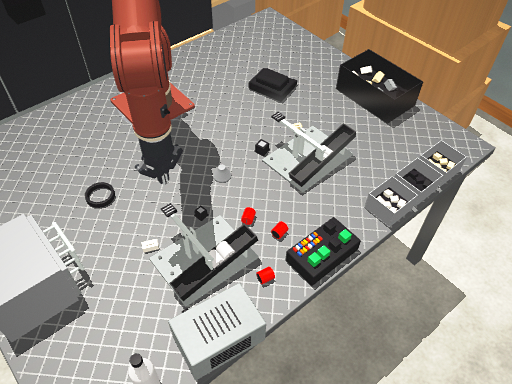

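View pics/wrist1.png

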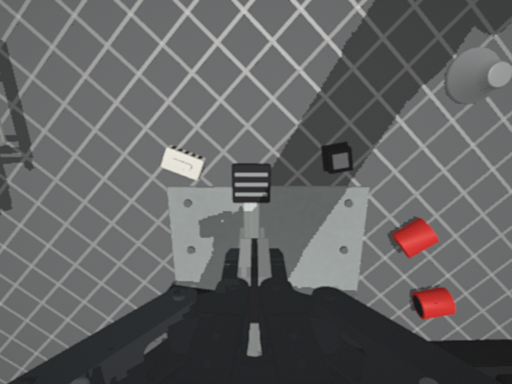

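The arm hovers above the paddle, which sits at wrist pixel (251,183) with the finger ends near (252,240). I'll cross-check the paddle position with the wrist view.

Run:
```python
from h import *
f=load('wrist1')
print(np.mean([ray(f,*q,.113) for q in [(232,164),(270,164),(271,202),(232,202)]],0), proj(f,[.5406,-.2639,.2308]))
```

```text
[ 0.5365088  -0.26575453  0.113     ] (np.float64(253.33046233773598), np.float64(254.92448403664386))
```

Emit:
arm_command(deltas=[0.001, -0.001, 0.02, 0, 0, 0, 0, 0.002, -0.002, 0.045, 0, 0, 0, 0, 0.003, -0.002, 0.07, 0, 0, 0, 0, 0.003, -0.002, 0.09, 0, 0, 0, 0, 0.003, -0.002, 0.105, 0, 0, 0, 0, 0.003, -0.002, 0.108, 0, 0, 0, 0, 0.003, -0.002, 0.108, 0, 0, 0, 0])

```text
time: 3.5
position: [0.5377, -0.2662, 0.1234]
orientation: [-0.041, -3.141, -0.0]
ft_force: [-0.8, -0.9, 1.3]
grip_width: -0.001
```

Run:
```python
from plant import ctrl
from h import *
import cv2
o=ctrl.get_obs();print(o['position'],o['ft_force'],o['time'])
f=ctrl.grab_frame('wrist');cv2.imwrite(f'pics/w2.png',f['frame'])
```

```text
[ 0.53765658 -0.26619739  0.12340213] [-0.75693617 -0.86734364  1.30336109] 3.5
```

View pics/w2.png

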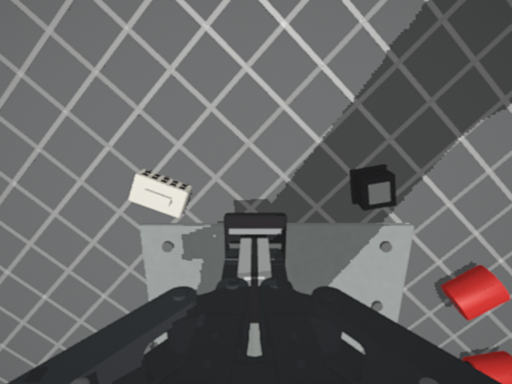

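Emit:
arm_command(deltas=[0, 0, 0.007, 0, 0, 0, 0, -0.001, 0, 0.014, 0, 0, 0, 0, -0.002, 0, 0.022, 0, 0, 0, 0, -0.004, 0, 0.03, 0, 0, 0, 0, -0.005, 0, 0.038, 0, 0, 0, 0, -0.006, 0, 0.045, 0, 0, 0, 0, -0.007, 0, 0.05, 0, 0, 0, 0, -0.007, 0, 0.051, 0, 0, 0, 0, -0.007, 0, 0.051, 0, 0, 0, 0])

```text
time: 4.45
position: [0.5456, -0.2673, 0.0725]
orientation: [0.042, 3.139, -0.001]
ft_force: [-1.6, -0.2, 6.2]
grip_width: -0.002
```

Run:
```python
from plant import ctrl
from h import *
import cv2
o=ctrl.get_obs();print(o['position'],o['ft_force'],o['time'])
a=ctrl.grab_frame('scene')['frame'][180:310,130:270];b=ctrl.grab_frame('top')['frame'][120:250,260:400]
cv2.imwrite('pics/p3.png',cv2.resize(np.hstack([a,b]),None,fx=2.8,fy=2.8,interpolation=cv2.INTER_CUBIC))
print(ctrl.get_obs()['time'])
```

```text
[ 0.54564742 -0.26727647  0.07246656] [-1.58688173 -0.22460217  6.23064056] 4.45
4.55
```

View pics/p3.png

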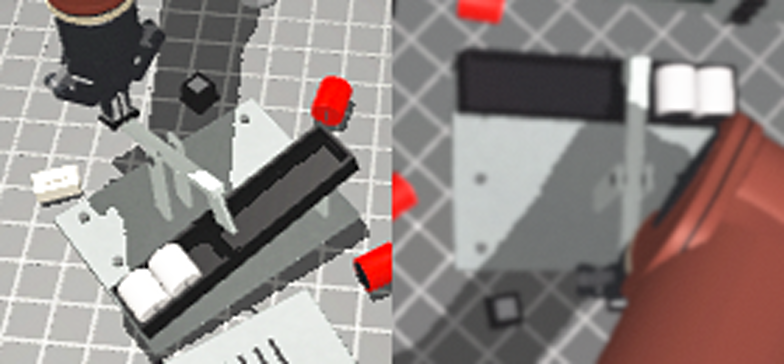

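The gate is up, and both cans have rolled past it to the low end of the trough (scene crop (140,295) and (175,265)). I'll hold briefly, then let the paddle up along the same path and lift clear.

Emit:
arm_command(deltas=[0, 0, 0, 0, 0, 0, 0, 0, 0, 0, 0, 0, 0, 0, 0, 0, 0, 0, 0, 0, 0, 0, 0, 0, 0, 0, 0, 0, 0, 0, 0, 0, 0, 0, 0])

```text
time: 5.05
position: [0.5456, -0.2672, 0.0726]
orientation: [0.042, 3.139, -0.001]
ft_force: [0.2, -0.4, 6.0]
grip_width: 0.0
```

Run:
```python
from plant import ctrl
from h import *
import cv2
a=ctrl.grab_frame('scene')['frame'][180:310,130:270];b=ctrl.grab_frame('top')['frame'][120:250,260:400]
cv2.imwrite('pics/p4.png',cv2.resize(np.hstack([a,b]),None,fx=2.8,fy=2.8,interpolation=cv2.INTER_CUBIC))
```

```text
(no output)
```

View pics/p4.png

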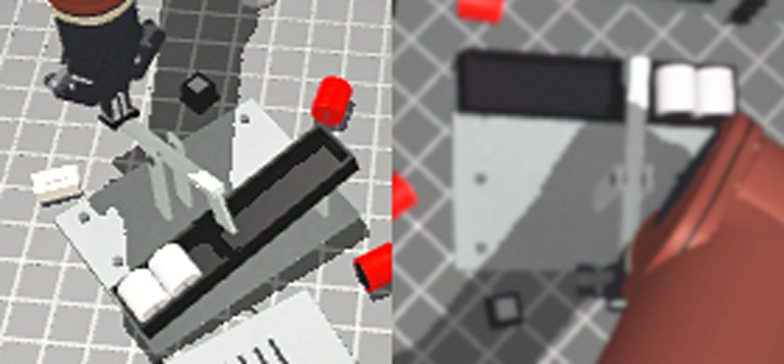

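The cans are unchanged and at rest, so I'll release the paddle.

Emit:
arm_command(deltas=[0.001, 0, -0.006, 0, 0, 0, 0, 0.002, 0, -0.013, 0, 0, 0, 0, 0.003, 0, -0.02, 0, 0, 0, 0, 0.004, 0, -0.027, 0, 0, 0, 0, 0.006, 0, -0.034, 0, 0, 0, 0, 0.007, 0, -0.04, 0, 0, 0, 0, 0.007, 0, -0.046, 0, 0, 0, 0, 0.007, 0, -0.055, 0, 0, 0, 0, 0.007, 0, -0.075, 0, 0, 0, 0, 0.007, 0, -0.11, 0, 0, 0, 0, 0.007, 0, -0.15, 0, 0, 0, 0, 0.007, 0.03, -0.17, 0, 0, 0, 0, 0.007, 0.07, -0.17, 0, 0, 0, 0, 0.007, 0.11, -0.17, 0, 0, 0, 0, 0.007, 0.15, -0.17, 0, 0, 0, 0, 0.007, 0.19, -0.17, 0, 0, 0, 0, 0.007, 0.22, -0.17, 0, 0, 0, 0, 0.007, 0.22, -0.17, 0, 0, 0, 0, 0.007, 0.22, -0.17, 0, 0, 0, 0])

```text
time: 7.05
position: [0.5432, -0.0465, 0.2425]
orientation: [-0.04, -3.141, 0.0]
ft_force: [-0.6, -0.8, 0.1]
grip_width: -0.001
```

Run:
```python
from plant import ctrl
from h import *
import cv2
o=ctrl.get_obs();print(o['position'],o['ft_force'],o['time'],np.abs(o['joint_vel']).max())
A=ctrl.grab_frame('scene');B=ctrl.grab_frame('top');a=A['frame'][180:310,130:270];b=B['frame'][120:250,260:400]
cv2.imwrite('pics/p5.png',cv2.resize(np.hstack([a,b]),None,fx=2.8,fy=2.8,interpolation=cv2.INTER_CUBIC))
cv2.imwrite('pics/s5.png',A['frame'])
D=cv2.absdiff(A['frame'],load('scene')['frame']).max(-1);cv2.imwrite('pics/d5.png',D)
```

```text
[ 0.54323964 -0.04645657  0.24248372] [-0.64061646 -0.80363276  0.07442238] 7.05 0.02965551010811498
```

View pics/p5.png

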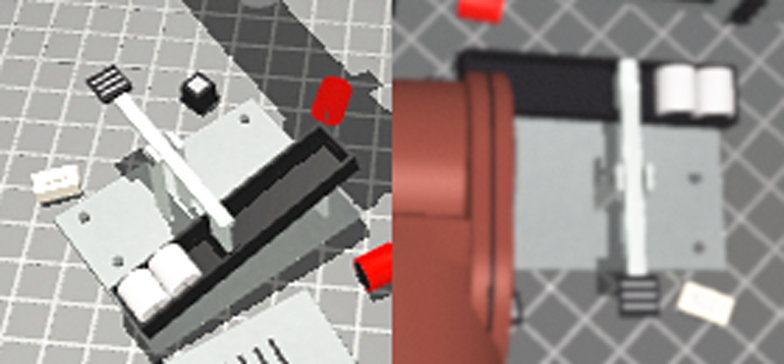

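View pics/d5.png

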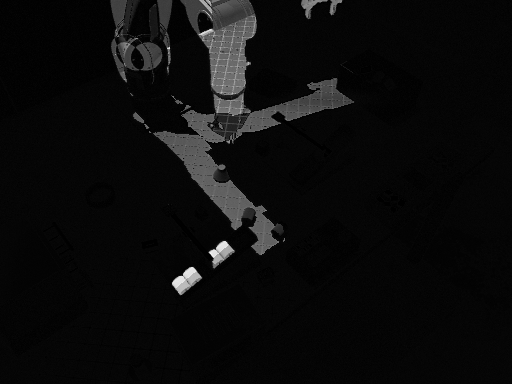

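The difference image shows only the fat cans, the arm and shadows changed. The lever is back where it started, the gate is shut and the slim feeder is unchanged, so I'm handing the job in.

```bash
python3 -c "
from plant import ctrl
print(ctrl.job_done())"
```

```text
the job is handed in; nothing more can be done
None
```

I let both fat cans out of the right-hand feeder by pressing its paddle down with the shut fingers. Once they lay still at the low end, I eased the paddle back up, moved clear and handed the job in at about 7 s.

- **Force:** the highest reading I saw while pressing was about 6 N. After moving clear it was back to about zero.
- **Final pictures:** both cans are past the gate at the low end, the lever is back at rest and the gate is shut. The before/after difference in the scene view shows only the fat cans, the arm and its shadows changed, so the slim feeder and the bystanders look unmoved.
- **Disagreements:** the paddle position came out within about 4 mm in all three cameras, and no check failed. I did not measure the lever angle during the press. I judged it from the raised gate and the cans having rolled through.

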